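# Load the free bay of a switch test stand and switch it on

### The job

One of the three sloping bays of the test stand is free: lay the spare switch module from the bench flat in that bay, red cover up and brass terminals at the lower end, down against the yellow foot stop, without dropping it. Once it lies there and you have let go of it, throw that same bay's red lever all the way over, away from the module. The other two modules, their levers and the other things on the bench must stay as they are.

Things in the scene. Friction and masses are not known exactly. Their poses are not given: they have to be found in the camera images.
- stand: Grey test stand fixed to the bench, 215 x 300 mm: three identical sloping bays side by side, 95 mm apart, and behind their upper ends a flat ledge 96 mm high with the levers. Origin on the bench under the middle bay's origin; x points to the ledge side (about the robot's left), y along the row towards the robot, z up. Bays from +y to -y: 0, 1, 2.
- bay0: Bay 0 (nearest the robot): aluminium channel, upper end at the ledge, sloping 30 degrees. Origin on its floor, where a fully seated module's origin lies, 56 mm above the bench; x up the slope, y across, z square to the floor . 53 mm wide inside, 140 long; side walls 6 thick, 18 high; yellow foot stop 26 high, its face at x = -60 mm.
- bay1: Bay 1 (middle): aluminium channel, upper end at the ledge, sloping 30 degrees. Origin on its floor, where a fully seated module's origin lies, 56 mm above the bench; x up the slope, y across, z square to the floor . 53 mm wide inside, 140 long; side walls 6 thick, 18 high; yellow foot stop 26 high, its face at x = -60 mm.
- bay2: Bay 2 (farthest): aluminium channel, upper end at the ledge, sloping 30 degrees. Origin on its floor, where a fully seated module's origin lies, 56 mm above the bench; x up the slope, y across, z square to the floor . 53 mm wide inside, 140 long; side walls 6 thick, 18 high; yellow foot stop 26 high, its face at x = -60 mm.
- spare: The spare switch module, loose on the bench: black box 120 x 46 mm, 55 mm high, about 0.3 kg, red cover on top over two thirds of its length, two brass terminals on top at the other end. Origin at the centre of its underside; x along its length towards the red end (the terminals are at -x), z out of the red top.
- spare_terminals (a point): Centre of the spare module's terminal end face, at (-60, 0, 23) mm in its frame.
- module_a: A module like the spare (same size, same axes), loose, already lying in one of the bays; which bay varies.
- module_b: A module like the spare (same size, same axes), loose, already lying in one of the bays; which bay varies.
- lever0 (a joint): Red toggle lever of bay 0, on the ledge behind that bay. 0 rad: leaning towards the bay; 1.0 rad: all the way over, leaning away from it. Stays where it is left.
- lever1 (a joint): Red toggle lever of bay 1, on the ledge behind that bay. 0 rad: leaning towards the bay; 1.0 rad: all the way over, leaning away from it. Stays where it is left.
- lever2 (a joint): Red toggle lever of bay 2, on the ledge behind that bay. 0 rad: leaning towards the bay; 1.0 rad: all the way over, leaning away from it. Stays where it is left.
- lever0_tip (a point): Tip of the lever of bay 0. Lever length 70 mm; it swings in the stand's x-z plane.
- lever1_tip (a point): Tip of the lever of bay 1. Lever length 70 mm; it swings in the stand's x-z plane.
- lever2_tip (a point): Tip of the lever of bay 2. Lever length 70 mm; it swings in the stand's x-z plane.
- gland_a: Grey metal cable gland standing on the bench, 54 mm diameter, 78 mm high; origin under its centre. Bystander.
- gland_b: Another such cable gland. Bystander.
- screwdriver: Screwdriver lying on the bench, origin under its middle. Bystander.
- snips: Yellow-handled snips lying on the bench, 180 mm long, origin near the pivot. Bystander.
- grease: Jar of grease with a blue lid, 68 mm diameter, 90 mm high; origin under its centre. Bystander.
Not all that is in view belongs to the job. What is shaped like the spare but green or purple is not meant.

How it is judged:
On the way, in this order (a step that is already met when the one before it is completed fails the run):
1. the spare lies seated in the free bay, let go, with every lever still off (((x of spare in the frame of bay0 between -0.004 and 0.005 m and y of spare in the frame of bay0 between -0.006 and 0.006 m and z of spare in the frame of bay0 between -0.004 and 0.004 m and x of spare_terminals in the frame of bay0 between -0.066 and -0.05 m and angle between the z axis of spare and the z axis of bay0, either way round below 0.07 rad and contact force between the fingers and spare below 0.05 N and linear speed of spare below 0.02 m/s) or (x of spare in the frame of bay1 between -0.004 and 0.005 m and y of spare in the frame of bay1 between -0.006 and 0.006 m and z of spare in the frame of bay1 between -0.004 and 0.004 m and x of spare_terminals in the frame of bay1 between -0.066 and -0.05 m and angle between the z axis of spare and the z axis of bay1, either way round below 0.07 rad and contact force between the fingers and spare below 0.05 N and linear speed of spare below 0.02 m/s) or (x of spare in the frame of bay2 between -0.004 and 0.005 m and y of spare in the frame of bay2 between -0.006 and 0.006 m and z of spare in the frame of bay2 between -0.004 and 0.004 m and x of spare_terminals in the frame of bay2 between -0.066 and -0.05 m and angle between the z axis of spare and the z axis of bay2, either way round below 0.07 rad and contact force between the fingers and spare below 0.05 N and linear speed of spare below 0.02 m/s)) and value of joint each of lever0, lever1, lever2 below 0.3 rad), for 0.2 s.
2. that bay's lever is thrown over ((((x of spare in the frame of bay0 between -0.004 and 0.005 m and y of spare in the frame of bay0 between -0.006 and 0.006 m and z of spare in the frame of bay0 between -0.004 and 0.004 m and x of spare_terminals in the frame of bay0 between -0.066 and -0.05 m and angle between the z axis of spare and the z axis of bay0, either way round below 0.07 rad and contact force between the fingers and spare below 0.05 N and linear speed of spare below 0.02 m/s) and value of joint lever0 above 0.85 rad and value of joint each of lever1, lever2 below 0.3 rad) or ((x of spare in the frame of bay1 between -0.004 and 0.005 m and y of spare in the frame of bay1 between -0.006 and 0.006 m and z of spare in the frame of bay1 between -0.004 and 0.004 m and x of spare_terminals in the frame of bay1 between -0.066 and -0.05 m and angle between the z axis of spare and the z axis of bay1, either way round below 0.07 rad and contact force between the fingers and spare below 0.05 N and linear speed of spare below 0.02 m/s) and value of joint each of lever0, lever2 below 0.3 rad and value of joint lever1 above 0.85 rad) or ((x of spare in the frame of bay2 between -0.004 and 0.005 m and y of spare in the frame of bay2 between -0.006 and 0.006 m and z of spare in the frame of bay2 between -0.004 and 0.004 m and x of spare_terminals in the frame of bay2 between -0.066 and -0.05 m and angle between the z axis of spare and the z axis of bay2, either way round below 0.07 rad and contact force between the fingers and spare below 0.05 N and linear speed of spare below 0.02 m/s) and value of joint each of lever0, lever1 below 0.3 rad and value of joint lever2 above 0.85 rad))), for 0.2 s.
At the end, for the whole second after the job is handed in: The spare lies flat, released and at rest in the free bay, terminals down the slope, within 5 mm of the foot stop and 6 mm of the channel's middle; that bay's lever is past 0.85 rad and the other two levers are below 0.3 rad; the other two modules are within 10 mm of where they were ((((x of spare in the frame of bay0 between -0.004 and 0.005 m and y of spare in the frame of bay0 between -0.006 and 0.006 m and z of spare in the frame of bay0 between -0.004 and 0.004 m and x of spare_terminals in the frame of bay0 between -0.066 and -0.05 m and angle between the z axis of spare and the z axis of bay0, either way round below 0.07 rad and contact force between the fingers and spare below 0.05 N and linear speed of spare below 0.02 m/s) and value of joint lever0 above 0.85 rad and value of joint each of lever1, lever2 below 0.3 rad) or ((x of spare in the frame of bay1 between -0.004 and 0.005 m and y of spare in the frame of bay1 between -0.006 and 0.006 m and z of spare in the frame of bay1 between -0.004 and 0.004 m and x of spare_terminals in the frame of bay1 between -0.066 and -0.05 m and angle between the z axis of spare and the z axis of bay1, either way round below 0.07 rad and contact force between the fingers and spare below 0.05 N and linear speed of spare below 0.02 m/s) and value of joint each of lever0, lever2 below 0.3 rad and value of joint lever1 above 0.85 rad) or ((x of spare in the frame of bay2 between -0.004 and 0.005 m and y of spare in the frame of bay2 between -0.006 and 0.006 m and z of spare in the frame of bay2 between -0.004 and 0.004 m and x of spare_terminals in the frame of bay2 between -0.066 and -0.05 m and angle between the z axis of spare and the z axis of bay2, either way round below 0.07 rad and contact force between the fingers and spare below 0.05 N and linear speed of spare below 0.02 m/s) and value of joint each of lever0, lever1 below 0.3 rad and value of joint lever2 above 0.85 rad)) and distance of each of module_a, module_b from where it was at the start of the episode below 0.01 m); the robot touches nothing.
It fails at once if the spare is dropped (moves faster than 0.6 m/s out of the fingers) (linear speed of spare above 0.6 m/s and contact force between the fingers and spare below 0.05 N).
It fails at once if another module is shifted by more than 15 mm (distance of any of module_a, module_b from where it was at the start of the episode above 0.015 m).
It fails at once if a lever is thrown past 0.4 rad whose bay does not hold the spare ((value of joint lever0 above 0.4 rad and distance between spare and bay0 above 0.03 m) or (value of joint lever1 above 0.4 rad and distance between spare and bay1 above 0.03 m) or (value of joint lever2 above 0.4 rad and distance between spare and bay2 above 0.03 m)).
It fails at once if a bystander is shifted by more than 30 mm (distance of any of gland_a, gland_b, screwdriver, snips, grease from where it was at the start of the episode above 0.03 m).
It also fails if it takes over 50 s, if anything falls off the work surface, if the arm or the gripper's body presses on something with over 40 N, if the wrist force passes 120 N, or if a joint passes its speed limit or range.

### The arm

A 6-joint arm with a two-finger parallel gripper is mounted at the origin on the work surface. World frame = base frame: x ahead of the robot, y to its left, z up, the work surface at z = 0. Lengths are in m, angles in rad, forces in N, time in s.
With the tool pointing down it reaches from about 0.35 to 0.775 m from the base axis. Payload 7.3 kg.
Tool frame: the origin (TCP) lies between the finger pads; the fingertips stand 14 mm ahead of it and the grasp point (between the pads) lies 5 mm behind it; z points along the fingers, y is the line along which they close (so a half turn about z gives the same grasp; the last joint's range is limited). The gripper opens to 92 mm and grips with 3 to 60 N. Pads are 19 mm wide; open, the fingers measure 130 mm over their backs; the gripper's body (75 mm by 190 mm) begins 47 mm behind the grasp point.
Start: joints at [-1.262, 0.342, 1.524, -0, 1.275, -0.146], TCP at [0.231, -0.472, 0.241] pointing down, gripper open.
Joint ranges: [-2.53, 2.53], [-0.77, 2.02], [0.04, 2.7], [-1, 4.14], [0.28, 2.66], [-3.11, 3.11]. Speed limits (rad/s): [2.57, 2.57, 3.14, 3.14, 3.14, 3.14].

### API

Orientations are given as [roll, pitch, yaw] about the fixed x, y, z axes, in that order (R = Rz(yaw) Ry(pitch) Rx(roll)).
In Python, from cell import robot, eyes gives the robot as it stands. The module is installed in compiled form; this text tells all that it offers.
- The arm moves only by the shell command python3 -m handwheel 'ROWS' [FORCE]. ROWS is JSON, one flat list of numbers, 5 for each row, row after row: the shift along the world's x, y, z in mm, then the turn about the world's z in rad, then the opening, from 0 (shut) to 1 (fully open). In form: [x, y, z, spin, jaw, x, y, z, spin, jaw, ...]. A call has 1 to 8 rows; each row shifts and turns the commanded pose from where the row before left it; what a row does not reach is not made up. A row lasts 1/10 s, in which the tool goes at most 50 mm and 8.59 degrees, less where a joint would pass 70% of its speed; a pose out of reach is approached as far as the arm can. A call with a gripper value outside its range is refused whole. The fingers move at their own pace and stop on an object; FORCE is the grip in N (left out, the last holds). Time passes only in rows, so rows that do not move let the fingers close. It gives the time, the measured TCP pose, the force, the opening and the grip force at its end, in the units of the state.
- robot.observe(): the state, without advancing time (a new reading comes with each control period).
- eyes.read_camera(name): name is "scene" or "top" or "wrist"; returns (picture, depth): 420x560x3 uint8, blue, green, red; 420x560 float32, m along the optical axis (not along the pixel's ray), 0 where there is no reading.
- eyes.calibration(name): a dict with "fx", "fy", "cx", "cy" (pixels), "world_to_cam" (4x4, takes a point from world to camera coordinates). Camera axes: x right, y down, z forward; pixel columns grow to the right and rows downward; lengths in m; the calibration is good to about 2 mm. The wrist camera is an equidistant fisheye: a pixel r from the principal point sees the ray r / f radians off the axis. A picture is of the moment at which its call begins: read the wrist's pose just before it. calibration takes no time and is no camera call; for the wrist camera it gives the pose at the moment of the call.
- robot.hand_in(): hands the job in; it is judged then, once.
The state is a dict: "time": time; "qpos": joint angles; "qvel": joint speeds; "joint_efforts": joint torques, N m; "tool_pos": TCP position; "tool_rot": TCP orientation; "contact_force": force on the tool from outside, world axes, zero at the start; "torque": the same for the moment, N m; "opening": finger opening in m; "grip_force": force on a finger pad.
Only numpy, scipy, OpenCV 4.12 (cv2) and the standard library are available. Lean on these libraries where they do the work, as an engineer would, in place of code of your own. Each camera call takes 0.05 s, during which the arm holds its last target. There are 200 camera calls.

## Working session

There is one attempt and no reset: what is moved stays moved. The work goes in short steps, Python scripts to look and compute and a shell command to move; the robot and the scene stay as the last step left them, time stands still between calls to the robot, and variables do not carry over. Pictures are saved under pics/ and viewed, at most 10 in all, crops included, and the job is handed in when it is done.

```bash
mkdir -p pics
cat > h.py <<'E'
import cv2,numpy as np
from cell import robot,eyes
def pts(name):
    c=eyes.calibration(name);im,d=eyes.read_camera(name)
    v,u=np.mgrid[:420,:560]
    P=np.stack([(u-c['cx'])/c['fx']*d,(v-c['cy'])/c['fy']*d,d],-1)
    M=np.linalg.inv(c['world_to_cam']);W=P@M[:3,:3].T+M[:3,3]
    W[d==0]=np.nan
    return im,W
E
python3 - <<'E'
from h import *
for n in ('scene','top'):
    im,W=pts(n);cv2.imwrite(f'pics/{n}0.png',im);np.save(n+'W0.npy',W)
print(robot.observe())
E
```

```text
{'time': 0.1, 'qpos': array([-1.26203850e+00,  3.42618731e-01,  1.52491836e+00, -4.78134957e-05,
        1.27539261e+00, -1.45963873e-01]), 'qvel': array([ 0.00068837, -0.00212653, -0.00371231, -0.00020616,  0.0017728 ,
       -0.00122883]), 'joint_efforts': array([ 1.74347035e-03, -4.32004595e+01, -2.44694245e+01,  7.18561420e-02,
        5.25646994e-02, -6.47412730e-05]), 'tool_pos': array([ 0.23050543, -0.47130874,  0.24013335]), 'tool_rot': array([-3.14026317e+00, -1.49231091e-04,  4.54735549e-01]), 'contact_force': array([-0.09337213,  0.20631172, -0.80379897]), 'torque': array([ 0.04186734, -0.01603722, -0.01784326]), 'grip_force': 0.0, 'opening': 0.09168406666400514}
```

View pics/scene0.png

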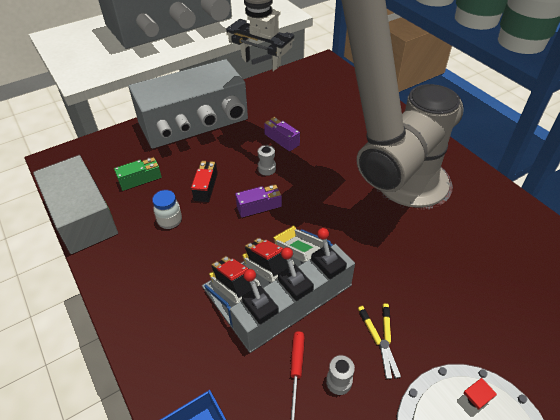

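View pics/top0.png

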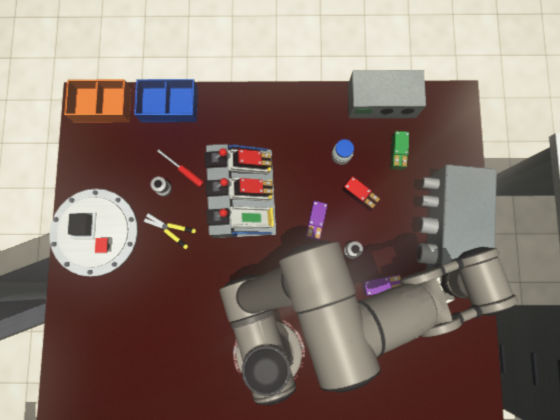

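Candidates for the spare (top view):
- Red module loose on the bench at (362,192), scene (204,178).
- Red modules in bays at (250,158) and (252,187).
- Green at (400,148), purple at (317,218) and (382,287), red square on the disc at (103,245).

By the description, the spare is the one at (362,192), red with brass terminals at lower right. The free bay looks like bay 0, at (243,218). Next I measure these and check a crop.

Run:
```python
from h import *
top=cv2.imread('pics/top0.png');sc=cv2.imread('pics/scene0.png')
cr=np.hstack([cv2.resize(top[130:250,195:395],None,fx=2,fy=2,interpolation=2),cv2.resize(sc[150:350,150:360],(252,240))]);
cv2.imwrite('pics/crop.png',cv2.resize(cr[:, :],(780,288)))
def yaw(p):
    r=cv2.minAreaRect((p[:,:2]*1000).astype(np.float32));return r
for n,im in (('top',top),('scene',sc)):
    W=np.load(n+'W0.npy');hsv=cv2.cvtColor(im,cv2.COLOR_BGR2HSV)
    H,S,V=cv2.split(hsv)
    for col,m in (('red',((H<6)|(H>174))&(S>190)&(V>110)),('yellow',(abs(H.astype(int)-27)<6)&(S>150)&(V>120)),('brass',(abs(H.astype(int)-20)<8)&(S>80)&(V>110)),('green',(abs(H.astype(int)-65)<18)&(S>120))):
        k,L,st,c=cv2.connectedComponentsWithStats(m.astype(np.uint8))
        for i in range(1,k):
            if st[i,4]<12: continue
            p=W[L==i];p=p[~np.isnan(p[:,0])]
            if len(p): 
                r=yaw(p);print(n,col,c[i].round(),st[i,4],'med',np.median(p,0).round(3),'zmax',p[:,2].max().round(3),'rect',np.round(r[0]),np.round(r[1]),round(r[2]))
    # tops of loose spare: box region
    m=(W[...,2]>.035)&(W[...,2]<.075)
    k,L,st,c=cv2.connectedComponentsWithStats(m.astype(np.uint8))
    for i in range(1,k):
        if 100<st[i,4]<3000:
            p=W[L==i];r=yaw(p);print(n,'blob',c[i].round(),st[i,4],np.median(p,0).round(3),np.round(r[0]),np.round(r[1]),round(r[2],1))
```

```text
top red [222. 152.] 16 med [0.627 0.139 0.191] zmax 0.195 rect [628. 139.] [14. 13.] 88
top red [250. 157.] 195 med [0.635 0.058 0.114] zmax 0.135 rect [635.  60.] [43. 66.] 2
top red [189. 175.] 138 med [0.598 0.273 0.024] zmax 0.035 rect [597. 271.] [93. 20.] 51
top red [357. 185.] 125 med [ 0.553 -0.296  0.056] zmax 0.062 rect [ 553. -294.] [67. 37.] 47
top yellow [270. 217.] 54 med [ 0.446 -0.005  0.043] zmax 0.054 rect [447.  -7.] [54. 10.] 0
top yellow [176. 225.] 32 med [0.426 0.317 0.009] zmax 0.02 rect [426. 316.] [62.  7.] 76
top yellow [177. 228.] 19 med [0.415 0.312 0.012] zmax 0.014 rect [415. 315.] [53.  3.] 76
top yellow [171. 235.] 66 med [0.393 0.332 0.009] zmax 0.017 rect [393. 332.] [64. 16.] 52
top yellow [185. 246.] 15 med [0.351 0.28  0.009] zmax 0.018 rect [352. 281.] [10. 15.] 46
top brass [94. 79.] 63 med [ 1.331  0.879 -0.743] zmax 0.076 rect [1156.  789.] [728. 208.] 47
top brass [ 99. 113.] 92 med [0.802 0.587 0.067] zmax 0.079 rect [820. 592.] [ 44. 188.] 0
top brass [266. 155.] 33 med [0.65  0.011 0.08 ] zmax 0.096 rect [656.  10.] [23. 30.] 7
top brass 
[... 6947 characters left out ...]
52. 121.] 76.3
scene blob [168. 213.] 305 [ 0.676 -0.223  0.058] [ 671. -234.] [43. 67.] 84.0
scene blob [ 88. 231.] 588 [ 0.871 -0.279  0.055] [ 868. -279.] [132.  15.] 3.7
scene blob [296. 239.] 566 [0.434 0.032 0.05 ] [432.  38.] [ 88. 105.] 3.5
scene blob [253. 262.] 246 [0.568 0.035 0.059] [568.  46.] [113.  24.] 80.8
scene blob [219. 282.] 224 [0.663 0.039 0.059] [662.  49.] [117.  22.] 83.1
scene blob [292. 311.] 1072 [0.563 0.2   0.055] [540. 198.] [ 83. 308.] 77.7
scene blob [340. 379.] 143 [0.567 0.384 0.064] [562. 376.] [23. 49.] 40.4
scene blob [480. 393.] 574 [0.353 0.552 0.063] [350. 551.] [52. 40.] 0.1
scene blob [195. 407.] 560 [0.831 0.266 0.063] [832. 272.] [ 55. 120.] 57.5
```

View pics/crop.png

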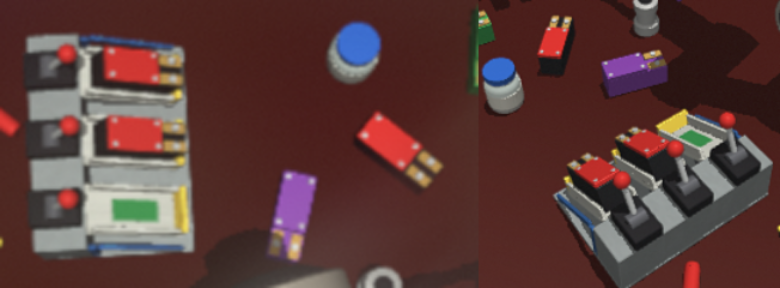

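The crop confirms it: the spare is the loose red module with brass at its lower right, and bay 0 (green sticker on a bare floor, yellow stop) is empty. Next I refine the spare's pose and the bay's pose.

```bash
cat > m.py <<'E'
from h import *
for n in ('top','scene'):
    im=cv2.imread(f'pics/{n}0.png');W=np.load(n+'W0.npy')
    H,S,V=cv2.split(cv2.cvtColor(im,cv2.COLOR_BGR2HSV));red=((H<6)|(H>174))&(S>150)&(V>90)
    for i,x in enumerate((.44,.535,.63)):
        b=W[red&(W[...,2]>.175)&(abs(W[...,0]-x)<.03)&(abs(W[...,1]-.14)<.05)]
        print(n,'ball',i,len(b),b.mean(0).round(4))
    # spare top face
    m=(abs(W[...,2]-.054)<.006)&(abs(W[...,0]-.528)<.08)&(abs(W[...,1]+.312)<.07)
    c,(w,h),a=cv2.minAreaRect((W[m][:,:2]*1000).astype(np.float32))
    p=W[m][:,:2];e=np.linalg.eigh(np.cov(p.T))[1][:,1];print(n,'spare',np.round(c),w,h,a,'pca',np.degrees(np.arctan2(e[1],e[0])),p.mean(0),(p.max(0)+p.min(0))/2)
    # bay0 slope plane of points in the region
    q=W.reshape(-1,3);q=q[(abs(q[:,0]-.445)<.055)&(q[:,1]>0.0)&(q[:,1]<.11)&(q[:,2]>.03)&(q[:,2]<.14)]
    f=q[abs(q[:,0]-.445)<.015];A=np.c_[f[:,:2],np.ones(len(f))];s=np.linalg.lstsq(A,f[:,2],rcond=None)[0]
    print(n,'floor plane',s,'grad ang',np.degrees(np.arctan(np.hypot(*s[:2]))),'dir',np.degrees(np.arctan2(s[1],s[0])),'res',np.std(A@s-f[:,2]))
    hgt=(q[:,2]-np.c_[q[:,:2],np.ones(len(q))]@s)*.866
    w=hgt>.012
    for sg in (1,-1):
        g=q[w&((q[:,0]-.445)*sg>0)]
        if len(g)>8:
            k=np.polyfit(g[:,1],g[:,0],1);print('  wall',sg,len(g),'x@y=.05',np.polyval(k,.05),'slope',k[0],'minmax',np.percentile(g[:,0],[5,95]))
    y=((abs(H.astype(int)-27)<8)&(S>130)&(V>90))&(abs(W[...,0]-.445)<.06)&(abs(W[...,1])<.04)
    g=W[y];print('stop',len(g),g.min(0).round(3),g.max(0).round(3),'fit y(x)',np.polyfit(g[:,0],g[:,1],1))
E
python3 m.py
```

```text
top ball 0 52 [0.4394 0.1315 0.1919]
top ball 1 42 [0.5328 0.1324 0.1898]
top ball 2 44 [0.6273 0.1378 0.19  ]
top spare [ 530. -313.] 118.15115356445312 48.10704040527344 51.2653923034668 pca 51.23968754447107 [ 0.53266943 -0.30818369] [ 0.52942659 -0.31219197]
top floor plane [-0.05219749  0.55867586  0.0492509 ] grad ang 29.297174384875074 dir 95.3376912544618 res 0.003301108046977542
  wall 1 68 x@y=.05 0.4737328468578928 slope -0.05566289751717107 minmax [0.46887434 0.47743446]
  wall -1 63 x@y=.05 0.41520475701374066 slope -0.07543098931481024 minmax [0.41001161 0.41939341]
stop 74 [ 0.421 -0.012  0.026] [0.479 0.002 0.054] fit y(x) [ 0.04506684 -0.02660912]
scene ball 0 99 [0.4404 0.139  0.191 ]
scene ball 1 104 [0.5356 0.1394 0.1884]
scene ball 2 114 [0.6292 0.1438 0.1882]
scene spare [ 528. -308.] 120.80180358886719 47.81460189819336 50.93229293823242 pca 51.02616062919369 [ 0.53308883 -0.3012182 ] [ 0.52862479 -0.30803847]
scene floor plane [0.03691417 0.5144239  0.01251334] grad ang 27.282269087624506 dir 85.89558901326323 res 0.0031728560392345314
  wall 1 65 x@y=.05 0.4712817577550746 slope -0.003907786677859477 minmax [0.46768739 0.47535481]
  wall -1 96 x@y=.05 0.4139673284952646 slope -0.051047882420811104 minmax [0.40925932 0.41782996]
stop 188 [ 0.413 -0.016  0.026] [0.477 0.007 0.053] fit y(x) [ 0.02537544 -0.01400615]
```

```bash
python3 - <<'E'
from h import *
for n in ('top','scene'):
    q=np.load(n+'W0.npy').reshape(-1,3)
    for x0 in (.443,.537,.631):
        f=q[(abs(q[:,0]-x0)<.014)&(q[:,2]<.2)&(q[:,2]>.0)]
        print(n,x0,[(int(y*1000),int(1000*np.median(g)),int(1000*np.ptp(g)),len(g)) for y in np.arange(-.03,.2,.008) if len(g:=f[abs(f[:,1]-y)<.004][:,2])>2])
E
python3 -m handwheel '[0,0,30,0,1]'
```

```text
top 0.443 [(-30, 2, 4, 9), (-22, 6, 15, 17), (-13, 46, 9, 16), (-5, 43, 13, 17), (2, 29, 14, 26), (10, 28, 12, 16), (18, 33, 12, 26), (26, 38, 9, 17), (34, 46, 12, 23), (42, 49, 13, 17), (50, 56, 14, 25), (57, 58, 13, 19), (66, 63, 10, 22), (74, 68, 14, 18), (82, 73, 13, 23), (90, 74, 13, 19), (98, 80, 12, 25), (106, 85, 12, 21), (114, 88, 14, 21), (122, 107, 106, 43), (130, 190, 82, 31), (138, 188, 81, 29), (146, 124, 37, 10), (154, 130, 24, 15), (162, 129, 13, 23), (170, 122, 12, 20), (178, 120, 10, 20), (186, 120, 10, 25), (194, 121, 10, 9)]
top 0.537 [(-30, 2, 4, 7), (-22, 2, 6, 11), (-13, 37, 75, 18), (-5, 73, 18, 27), (2, 78, 15, 17), (10, 81, 16, 26), (18, 90, 21, 14), (26, 99, 12, 25), (34, 103, 14, 17), (42, 108, 15, 23), (50, 114, 12, 18), (57, 117, 13, 24), (66, 124, 19, 24), (74, 126, 12, 17), (82, 130, 8, 26), (90, 126, 18, 17), (98, 113, 17, 17), (106, 100, 16, 17), (114, 89, 8, 21), (122, 93, 109, 38), (130, 122, 104, 42), (138, 186, 78, 27), (146, 122, 75, 18), (154, 132, 38, 19), (162, 131, 14, 17), (170, 130, 9, 18), (178, 122, 11, 18), (186, 119, 12, 20), (194, 120
[... 1519 characters left out ...]
 44), (178, 125, 15, 64), (186, 121, 7, 42), (194, 121, 7, 39)]
scene 0.631 [(-5, 67, 8, 8), (2, 74, 14, 15), (10, 80, 13, 26), (18, 83, 6, 9), (26, 96, 4, 10), (34, 100, 6, 22), (42, 104, 5, 24), (50, 109, 6, 23), (57, 113, 6, 22), (66, 118, 8, 23), (74, 123, 5, 22), (82, 127, 6, 22), (90, 132, 5, 31), (98, 127, 17, 58), (106, 113, 22, 71), (114, 99, 26, 81), (122, 90, 11, 24), (130, 189, 5, 6), (138, 189, 75, 42), (146, 184, 78, 97), (154, 162, 69, 81), (162, 140, 38, 52), (170, 131, 26, 58), (178, 129, 14, 56), (186, 123, 11, 63), (194, 121, 6, 44)]
time: 0.2
tool_pos: [0.23, -0.4696, 0.2671]
tool_rot: [-3.133, -0.001, 0.455]
contact_force: [-0.0, 0.2, 0.1]
opening: 0.0919
grip_force: 0.0
```

```bash
python3 -m handwheel '[37,20,0,0.054,1, 37,20,0,0.054,1, 37,20,0,0.054,1, 37,20,0,0.054,1, 37,20,0,0.054,1, 37,20,0,0.054,1, 37,20,0,0.054,1, 37,20,0,0.054,1]'
python3 -m handwheel '[0,0,0,0,1]'
python3 - <<'E'
from h import *
im,d=eyes.read_camera('wrist');cv2.imwrite('pics/w1.png',im);c=eyes.calibration('wrist');print(c);print(robot.observe()['tool_pos'])
E
```

```text
time: 1.0
tool_pos: [0.5279, -0.3105, 0.2703]
tool_rot: [-3.141, 0.0, 0.889]
contact_force: [0.3, -0.4, -0.3]
opening: 0.0917
grip_force: 0.0
time: 1.1
tool_pos: [0.5301, -0.3084, 0.2696]
tool_rot: [-3.141, -0.002, 0.893]
contact_force: [0.5, -0.4, 0.3]
opening: 0.0918
grip_force: 0.0
{'fx': 325.19226210127806, 'fy': 325.19226210127806, 'cx': 277.10242090362175, 'cy': 207.5528559319182, 'world_to_cam': array([[ 0.77696977, -0.6295354 , -0.00177728, -0.6052356 ],
       [-0.59984723, -0.74117965,  0.30139017,  0.0399779 ],
       [-0.19105306, -0.23310495, -0.95349924,  0.44805938],
       [ 0.        ,  0.        ,  0.        ,  1.        ]])}
[ 0.52814911 -0.30988077  0.2696299 ]
```

View pics/w1.png

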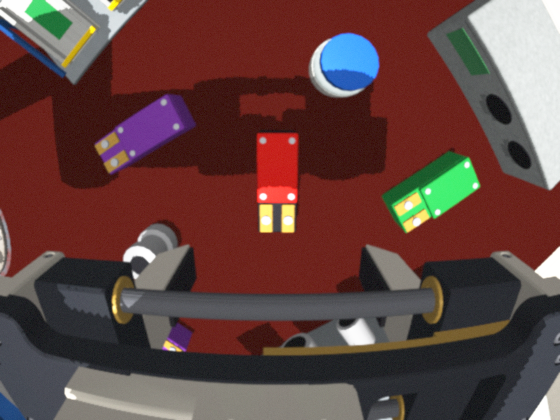

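The wrist view shows the spare straight ahead. Its red cover is centred at (277,167), the terminals are at (277,218), and it is aligned with the fingers. I ray-cast it onto z = 55 mm.

```bash
cat >> h.py <<'E'
def wray(px,c,z):
    px=np.atleast_2d(px).astype(float);o=px-[c['cx'],c['cy']];r=np.hypot(*o.T);t=r/c['fx']
    dv=np.c_[o/r[:,None]*np.sin(t)[:,None],np.cos(t)]
    M=np.linalg.inv(c['world_to_cam']);D=dv@M[:3,:3].T;C=M[:3,3]
    return C+D*((z-C[2])/D[:,2])[:,None]
E
python3 - <<'E'
from h import *
c=eyes.calibration('wrist');im=cv2.imread('pics/w1.png')
H,S,V=cv2.split(cv2.cvtColor(im,cv2.COLOR_BGR2HSV))
roi=np.zeros_like(H,bool);roi[110:245,240:320]=1
red=roi&((H<6)|(H>174))&(S>180)&(V>150);br=roi&(abs(H.astype(int)-21)<9)&(S>80)&(V>110)
for m in (red,br,red|br):
    v,u=np.nonzero(m);w=wray(np.c_[u,v],c,.055);r=cv2.minAreaRect((w[:,:2]*1000).astype(np.float32));print(len(u),r)
E
```

```text
2508 ((536.509765625, -298.332275390625), (79.19436645507812, 47.094017028808594), 51.029632568359375)
654 ((499.32086181640625, -344.6589050292969), (34.81254577636719, 42.248687744140625), 51.01424026489258)
3162 ((524.8086547851562, -312.7967834472656), (116.4043960571289, 47.093902587890625), 51.03064727783203)
```

```bash
python3 -m handwheel '[-1,-1,-45,0,1, 0,0,-45,0,1, 0,0,-45,0,1, 0,0,-45,0,1, 0,0,-35,0,1, 0,0,-13,0,1, 0,0,0,0,1]'
python3 -m handwheel '[0,0,0,0,0.3, 0,0,0,0,0.3, 0,0,0,0,0.3, 0,0,0,0,0.3, 0,0,0,0,0.3, 0,0,0,0,0.3]' 20
```

```text
time: 1.85
tool_pos: [0.5241, -0.3126, 0.0412]
tool_rot: [-3.138, 0.0, 0.886]
contact_force: [-0.3, -0.2, -0.5]
opening: 0.0917
grip_force: 0.0
time: 2.45
tool_pos: [0.5258, -0.3126, 0.043]
tool_rot: [3.141, -0.0, 0.887]
contact_force: [-0.7, -0.1, 0.3]
opening: 0.0483
grip_force: 0.0
```

```bash
python3 -m handwheel '[0,0,0,0,0.3, 0,0,0,0,0.3, 0,0,0,0,0.3, 0,0,0,0,0.3]'
python3 -m handwheel '[0,0,30,0,0.3, 0,0,40,0,0.3, 0,0,45,0,0.3, 0,0,45,0,0.3, 0,0,0,0,0.3]'
python3 - <<'E'
from h import *
im,d=eyes.read_camera('wrist');cv2.imwrite('pics/w2.png',im)
E
```

```text
time: 2.85
tool_pos: [0.5258, -0.3127, 0.0429]
tool_rot: [3.141, -0.0, 0.887]
contact_force: [0.4, 0.1, 1.7]
opening: 0.046
grip_force: 20.0
time: 3.35
tool_pos: [0.5279, -0.3143, 0.2092]
tool_rot: [3.13, -0.0, 0.887]
contact_force: [0.7, -0.2, -3.0]
opening: 0.0457
grip_force: 20.0
```

View pics/w2.png

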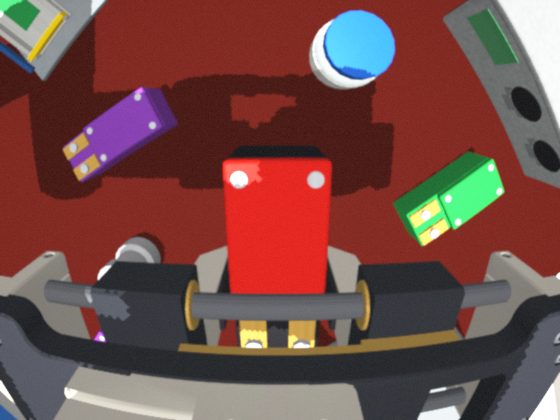

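```bash
python3 -m handwheel '[-14,35,10,0.121,0.3, -14,35,10,0.121,0.3, -14,35,10,0.121,0.3, -14,35,10,0.121,0.3, -14,35,0,0.121,0.3, -12,35,0,0.121,0.3, 0,0,0,0,0.3]'
python3 - <<'E'
from h import *
o=robot.observe();c=eyes.calibration('wrist');im,d=eyes.read_camera('wrist');cv2.imwrite('pics/w3.png',im);np.savez('w3',d=d,M=c['world_to_cam']);print(o['tool_pos'],o['tool_rot'],o['opening'])
E
```

```text
time: 4.1
tool_pos: [0.4407, -0.0987, 0.2407]
tool_rot: [-3.136, -0.004, 1.619]
contact_force: [-0.4, -0.9, -2.7]
opening: 0.0463
grip_force: 20.0
[ 0.44067974 -0.09865643  0.24067782] [-3.13617099 -0.00379102  1.61879149] 0.046265738195385916
```

View pics/w3.png

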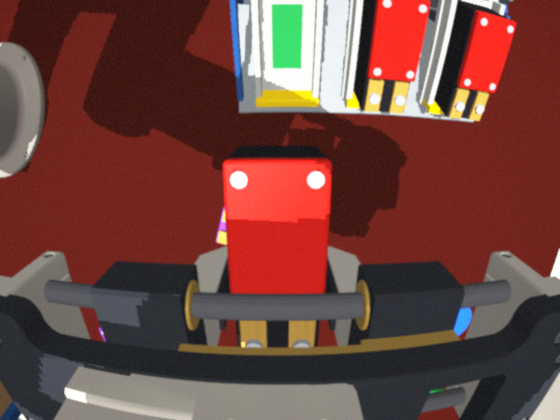

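Run:
```python
from h import *
c=eyes.calibration('wrist');f=np.load('w3.npz');c['world_to_cam']=f['M'];d=f['d'];im=cv2.imread('pics/w3.png')
v,u=np.mgrid[:420,:560];x=u-c['cx'];y=v-c['cy'];r=np.hypot(x,y)+1e-9;t=r/c['fx'];k=np.tan(t)/r*d
M=np.linalg.inv(f['M']);W=np.stack([x*k,y*k,d],-1)@M[:3,:3].T+M[:3,3];W[d==0]=np.nan
H,S,V=cv2.split(cv2.cvtColor(im,cv2.COLOR_BGR2HSV))
def box(a,b,e,g):
    m=np.zeros_like(H,bool);m[b:g,a:e]=1;return m
gr=box(262,0,310,80)&(abs(H.astype(int)-65)<18)&(S>120)
ye=box(250,80,325,112)&(abs(H.astype(int)-27)<8)&(S>130)&(V>100)
rd=box(215,150,340,290)&((H<6)|(H>174))&(S>180)&(V>120)
for n,m in (('green',gr),('yellow',ye),('red',rd)):
    p=W[m];p=p[~np.isnan(p[:,0])];r=cv2.minAreaRect((p[:,:2]*1000).astype(np.float32))
    print(n,m.sum(),np.mean(p,0).round(4),'med',np.median(p,0).round(4),np.percentile(p,[3,97],axis=0).round(3).tolist(),np.round(r[0],1),np.round(r[1],1),round(r[2],1))
# yellow top edge line: lower boundary in image ; red far-edge & sides by rays
for z in (.25,.255,.245):
    q=wray([[224,161],[330,161]],c,z);print('module far edge',z,q.round(4).tolist())
# bay axis from column-mid of floor sticker per row
g=[(np.nonzero(gr[i])[0].mean(),i) for i in range(8,66)];
L=[(np.nonzero(gr[i])[0].min(),i) for i in range(8,66)];
P=[W[int(b),int(a)] for a,b in g];P=np.array(P);print('sticker mid slope dx/dy',np.polyfit(P[:,1],P[:,0],1), P[[0,-1]].round(4).tolist())
yy=[]
for j in range(262,314):
    q=np.nonzero(ye[:,j])[0]
    if len(q): yy.append((j,q.max()))
w=wray(np.array(yy),c,.046);print('stop edge dy/dx',np.polyfit(w[:,0],w[:,1],1)[0],w.mean(0))
```

```text
green 1792 [0.4416 0.0575 0.0582] med [0.4415 0.0581 0.0581] [[0.428, 0.029, 0.042], [0.455, 0.084, 0.074]] [441.7  56.8] [28.1 59.4] 3.2
yellow 943 [ 0.4447 -0.0062  0.0426] med [ 0.4442 -0.0068  0.0456] [[0.417, -0.014, 0.03], [0.474, 0.003, 0.049]] [445.2  -5.3] [63.9 17.9] 2.3
red 12347 [ 0.4398 -0.0688  0.2514] med [ 0.4401 -0.0683  0.2533] [[0.418, -0.098, 0.252], [0.461, -0.039, 0.254]] [ 445.4 -104.8] [136.8 151.9] 80.9
module far edge 0.25 [[0.4152, -0.0406, 0.25], [0.4601, -0.0384, 0.25]]
module far edge 0.255 [[0.4161, -0.0397, 0.255], [0.4593, -0.0376, 0.255]]
module far edge 0.245 [[0.4144, -0.0414, 0.245], [0.461, -0.0392, 0.245]]
sticker mid slope dx/dy [-0.0388453   0.44349293] [[0.4395, 0.083, 0.0725], [0.4426, 0.0295, 0.0418]]
stop edge dy/dx 0.053981054817290305 [ 0.44617506 -0.01400265  0.046     ]
```

Yaw and lateral offset agree with the bay axis (about 92.5°). The grip is at module x ≈ +2 mm, z ≈ 47 mm. Next I go over the bay at a pre-contact height.

```bash
python3 -m handwheel '[0.5,38,-10,0,0.3, 0.5,39,-20,0,0.3, 0.5,39,-25,0,0.3, 0,38,-25,0,0.3, 0,0,-12,0,0.3, 0,0,0,0,0.3, 0,0,0,0,0.3]' 15
python3 - <<'E'
from h import *
o=[robot.observe()['tool_pos']]
for i in range(3): im,d=eyes.read_camera('wrist');o.append(robot.observe()['tool_pos'])
print(np.mean(o,0))
E
```

```text
time: 4.85
tool_pos: [0.4454, 0.0506, 0.1502]
tool_rot: [-3.14, 0.0, 1.612]
contact_force: [0.4, -0.1, -3.1]
opening: 0.0461
grip_force: 15.0
[0.44570784 0.05042653 0.15083422]
```

Run:
```python
from h import *
for n in ('scene','top'):
    im,W=pts(n)
    H,S,V=cv2.split(cv2.cvtColor(im,cv2.COLOR_BGR2HSV));red=((H<6)|(H>174))&(S>170)&(V>90)
    p=W[red&(abs(W[...,0]-.444)<.06)&(W[...,2]>.11)&(W[...,2]<.18)&(W[...,1]<.12)]
    if len(p)>5:
        print(n,len(p),np.percentile(p,[2,50,98],axis=0).round(4).tolist())
        for y in (.06,.08,.1):
            g=p[abs(p[:,1]-y)<.008]
            if len(g)>3: print(y,g[:,0].min(),g[:,0].max(),(g[:,0].min()+g[:,0].max())/2)
    if n=='scene': cv2.imwrite('pics/s4.png',cv2.resize(im[170:350,200:400],None,fx=3,fy=3,interpolation=2))
o=robot.observe();print(o['tool_pos'])
```

```text
scene 394 [[0.4241, 0.0483, 0.1587], [0.4456, 0.0821, 0.1637], [0.4674, 0.1123, 0.1674]]
0.06 0.424092204624457 0.4693200716410286 0.44670613813274285
0.08 0.423129292761322 0.46841191937502646 0.4457706060681742
0.1 0.4217449301056255 0.46753676501741603 0.4446408475615208
[0.44565169 0.05059813 0.15132341]
```

View pics/s4.png

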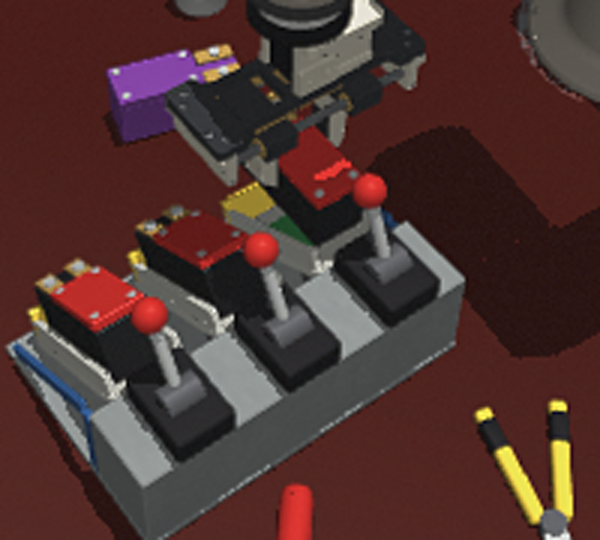

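```bash
python3 -m handwheel '[-3.5,1,-6,0,0.3, 0,1,-6,0,0.3, 0,0,0,0,0.3]'
python3 -m handwheel '[0,0,-3,0,0.3, 0,0,-3,0,0.3, 0,0,0,0,0.3]'
python3 -m handwheel '[0,0,-3,0,0.3, 0,0,0,0,0.3]'
```

```text
time: 5.4
tool_pos: [0.4408, 0.0534, 0.1378]
tool_rot: [-3.14, -0.0, 1.613]
contact_force: [-0.0, 0.0, -3.5]
opening: 0.0458
grip_force: 15.0
time: 5.7
tool_pos: [0.4414, 0.0534, 0.1323]
tool_rot: [-3.141, -0.0, 1.613]
contact_force: [-0.3, -0.9, -4.1]
opening: 0.0459
grip_force: 15.0
time: 5.9
tool_pos: [0.442, 0.0527, 0.1299]
tool_rot: [3.141, 0.001, 1.613]
contact_force: [-0.7, -4.7, 0.3]
opening: 0.0462
grip_force: 15.0
```

```bash
python3 -m handwheel '[0.1,-2,-2.7,0,0.3, 0.1,-2,-2.7,0,0.3, 0,0,0,0,0.3]'
python3 -m handwheel '[0.1,-1.7,-2.8,0,0.3, 0.1,-1.7,-2.9,0,0.3, 0,0,0,0,0.3]'
```

```text
time: 6.2
tool_pos: [0.4419, 0.0492, 0.1241]
tool_rot: [3.141, -0.0, 1.612]
contact_force: [0.0, -1.3, -0.8]
opening: 0.0458
grip_force: 15.0
time: 6.5
tool_pos: [0.442, 0.0459, 0.1182]
tool_rot: [-3.141, -0.0, 1.612]
contact_force: [0.3, -0.3, -2.3]
opening: 0.0458
grip_force: 15.0
```

```bash
cat > tilt.py <<'E'
from h import *
im,W=pts('scene')
H,S,V=cv2.split(cv2.cvtColor(im,cv2.COLOR_BGR2HSV));red=((H<6)|(H>174))&(S>170)&(V>90)
p=W[red&(abs(W[...,0]-.444)<.06)&(W[...,2]>.07)&(W[...,2]<.17)&(W[...,1]<.115)]
A=np.c_[p-p.mean(0)];u,s,vt=np.linalg.svd(A,full_matrices=False);n=vt[2]*np.sign(vt[2][2])
print(len(p),'normal',n.round(3),'tilt',np.degrees(np.arctan2(-n[1],n[2])).round(1),'roll',np.degrees(n[0]).round(1),np.percentile(p,[2,50,98],axis=0).round(4).tolist(),robot.observe()['tool_pos'])
cv2.imwrite('pics/s_last.png',cv2.resize(im[170:350,200:400],None,fx=3,fy=3,interpolation=2))
E
python3 tilt.py
```

```text
309 normal [ 0.033 -0.183  0.983] tilt 10.6 roll 1.9 [[0.4208, 0.0462, 0.1306], [0.4418, 0.0779, 0.1373], [0.4639, 0.1049, 0.1442]] [0.44199934 0.04593573 0.11830237]
```

Tilting works as computed: 10.6°, against 10° expected. I continue the arc.

```bash
python3 -m handwheel '[0.1,-1.4,-3,0,0.3, 0.1,-1.4,-3,0,0.3, 0.1,-1.2,-3.1,0,0.3, 0.1,-1.2,-3.2,0,0.3, 0,0,0,0,0.3]'
python3 tilt.py
python3 -m handwheel '[0,-0.9,-3.2,0,0.3, 0,-0.8,-3.2,0,0.3, 0,0,0,0,0.3]'
python3 tilt.py
```

```text
time: 7.05
tool_pos: [0.4424, 0.0406, 0.1059]
tool_rot: [-3.141, 0.0, 1.613]
contact_force: [0.6, 0.1, -3.1]
opening: 0.0457
grip_force: 15.0
261 normal [ 0.025 -0.334  0.942] tilt 19.5 roll 1.4 [[0.4204, 0.0398, 0.1185], [0.4414, 0.0731, 0.1318], [0.4642, 0.0964, 0.141]] [0.44239317 0.04058062 0.10602235]
time: 7.4
tool_pos: [0.4424, 0.039, 0.0996]
tool_rot: [-3.141, 0.0, 1.613]
contact_force: [-0.3, -0.1, -2.4]
opening: 0.0461
grip_force: 15.0
224 normal [ 0.027 -0.403  0.915] tilt 23.8 roll 1.6 [[0.4219, 0.0399, 0.1129], [0.4418, 0.0723, 0.1293], [0.4645, 0.0923, 0.1388]] [0.44237762 0.03897626 0.09969253]
```

```bash
python3 -m handwheel '[0,-0.8,-3,0,0.3, 0,-0.7,-3,0,0.3, 0,0,0,0,0.3]'
python3 tilt.py
python3 -m handwheel '[0.1,-1.8,-1.5,0,0.3, 0,0,0,0,0.3]'
python3 tilt.py
```

```text
time: 7.75
tool_pos: [0.4429, 0.0374, 0.0942]
tool_rot: [3.14, 0.0, 1.613]
contact_force: [0.5, 1.2, 2.2]
opening: 0.0459
grip_force: 15.0
202 normal [ 0.037 -0.453  0.891] tilt 27.0 roll 2.1 [[0.422, 0.0379, 0.1086], [0.442, 0.0689, 0.1257], [0.4651, 0.0888, 0.1367]] [0.44287208 0.0374084  0.09414389]
time: 8.0
tool_pos: [0.4433, 0.0356, 0.0931]
tool_rot: [3.14, 0.0, 1.613]
contact_force: [0.4, -0.2, 6.1]
opening: 0.0459
grip_force: 15.0
200 normal [ 0.03  -0.444  0.896] tilt 26.3 roll 1.7 [[0.4216, 0.036, 0.1081], [0.4416, 0.0678, 0.1256], [0.4652, 0.0869, 0.1346]] [0.44324051 0.03556454 0.0930751 ]
```

View pics/s_last.png

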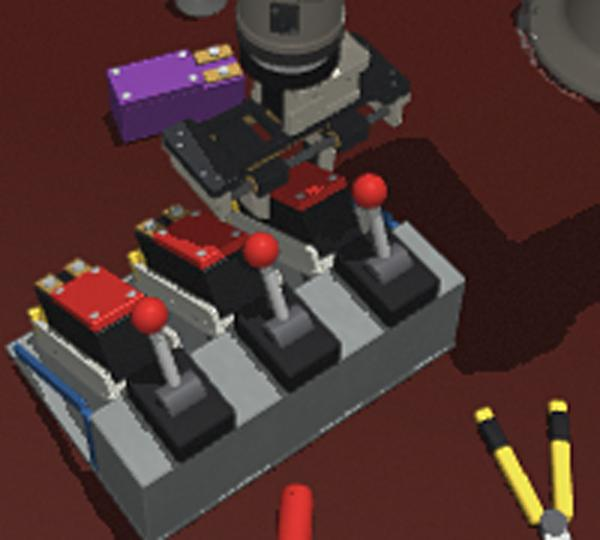

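```bash
python3 -m handwheel '[0.1,-1.8,-1,0,0.3, 0,0,0,0,0.3]'
python3 -m handwheel '[0.1,-1.8,-1,0,0.3, 0,0,0,0,0.3]'
python3 tilt.py
```

```text
time: 8.25
tool_pos: [0.4432, 0.0347, 0.0925]
tool_rot: [3.14, -0.001, 1.612]
contact_force: [-1.2, 6.0, 13.8]
opening: 0.0463
grip_force: 15.0
time: 8.45
tool_pos: [0.4431, 0.0335, 0.0917]
tool_rot: [3.14, -0.002, 1.612]
contact_force: [-2.0, 10.4, 15.8]
opening: 0.0461
grip_force: 15.0
204 normal [ 0.033 -0.456  0.889] tilt 27.2 roll 1.9 [[0.422, 0.034, 0.1063], [0.4412, 0.0659, 0.1248], [0.465, 0.0873, 0.1347]] [0.44313437 0.03351904 0.09165263]
```

Resistance along the slope (about 18 N) and the TCP pose both match the computed seated pose, so the module is against the stop. Releasing.

```bash
python3 -m handwheel '[0,0.3,0.3,0,0.5, 0,0,0,0,0.55, 0,0,0,0,0.6, 0,0,0,0,0.66, 0,0,0,0,0.66, 0,0,0,0,0.66]' 3
python3 tilt.py
```

```text
time: 9.1
tool_pos: [0.4427, 0.0323, 0.0906]
tool_rot: [-3.141, 0.0, 1.613]
contact_force: [-0.3, 0.1, 0.2]
opening: 0.0605
grip_force: 0.0
220 normal [ 0.051 -0.456  0.889] tilt 27.2 roll 2.9 [[0.4216, 0.0338, 0.1063], [0.4426, 0.0649, 0.1235], [0.4649, 0.0863, 0.1352]] [0.44271072 0.0323685  0.09064402]
```

```bash
python3 -m handwheel '[0,0,10,0,0.66, 0,0,25,0,0.66, 0,0,45,0,0.66, 0,-20,45,0,0.66, 0,-40,40,0,0.5, 0,-40,0,0,0.3, 0,0,0,0,0.1]'
python3 - <<'E'
from h import *
ims={}
for n in ('scene','top'):
    im,W=pts(n)
    H,S,V=cv2.split(cv2.cvtColor(im,cv2.COLOR_BGR2HSV));red=((H<6)|(H>174))&(S>170)&(V>90)
    for x in (.4425,.537,.632):
        p=W[red&(abs(W[...,0]-x)<.035)&(W[...,2]>.07)&(W[...,2]<.15)&(W[...,1]<.115)]
        if len(p)<20: continue
        vt=np.linalg.svd(p-p.mean(0),full_matrices=False)[2];m=vt[2]*np.sign(vt[2][2])
        print(n,x,len(p),'tilt',np.degrees(np.arctan2(-m[1],m[2])).round(1),'roll',np.degrees(m[0]).round(1),np.percentile(p,[2,50,98],axis=0).round(4).tolist())
    ims[n]=im
cv2.imwrite('pics/after.png',np.hstack([cv2.resize(ims['scene'][190:340,200:360],(512,480)),cv2.resize(ims['top'][140:245,200:280],(280,480))]))
E
```

```text
time: 9.85
tool_pos: [0.4432, -0.0665, 0.253]
tool_rot: [3.138, 0.003, 1.609]
contact_force: [-0.2, 1.3, 0.4]
opening: 0.0416
grip_force: 0.0
scene 0.4425 303 tilt 28.4 roll 2.7 [[0.4205, 0.0194, 0.0962], [0.4452, 0.0573, 0.1197], [0.4662, 0.0868, 0.1346]]
scene 0.537 327 tilt 28.8 roll 3.0 [[0.5157, 0.0243, 0.0964], [0.5391, 0.0616, 0.1182], [0.5603, 0.0925, 0.1344]]
scene 0.632 350 tilt 28.5 roll 3.2 [[0.6108, 0.0296, 0.0974], [0.6338, 0.0667, 0.1186], [0.6549, 0.0972, 0.1353]]
top 0.4425 68 tilt 25.7 roll 6.0 [[0.4233, 0.0575, 0.116], [0.4489, 0.0712, 0.1283], [0.4652, 0.084, 0.136]]
top 0.537 231 tilt 28.6 roll 2.3 [[0.517, 0.0294, 0.1001], [0.5388, 0.0574, 0.1176], [0.5598, 0.0883, 0.1347]]
top 0.632 261 tilt 28.1 roll 1.1 [[0.6123, 0.0266, 0.0976], [0.6348, 0.061, 0.1163], [0.6551, 0.0928, 0.134]]
```

View pics/after.png

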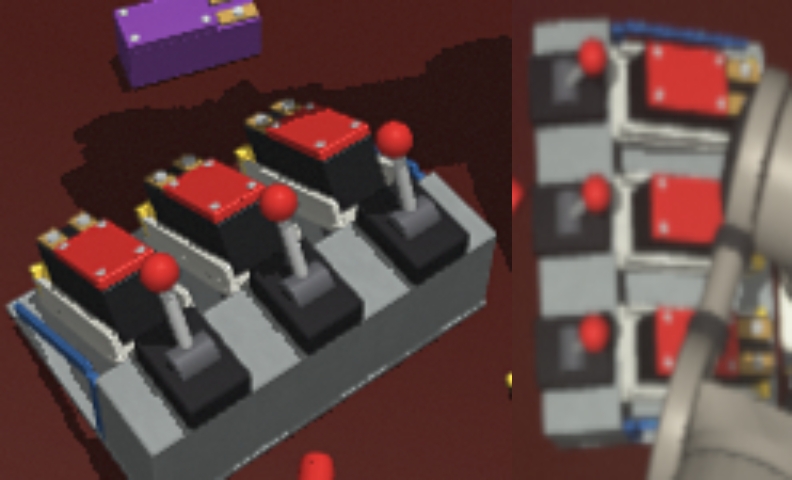

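The spare sits identically to its neighbours: same heights, 28° measured for all three (same camera bias), and 95 mm spacing. Next I close the fingers and approach lever 0 from its bay side.

```bash
python3 -m handwheel '[-1,40,0,0,0, -1,40,0,0,0, -1,40,0,0,0, 0,38,0,0,0, 0,0,0,0,0, 0,0,0,0,0, 0,0,-20,0,0, 0,0,0,0,0]'
python3 -m handwheel '[0,0,-21,0,0, 0,0,-20,0,0, 0,0,0,0,0]'
```

```text
time: 10.75
tool_pos: [0.4383, 0.0945, 0.2293]
tool_rot: [-3.137, 0.0, 1.612]
contact_force: [-0.2, -1.5, -0.0]
opening: 0.0007
grip_force: 0.0
time: 11.05
tool_pos: [0.4384, 0.0943, 0.1886]
tool_rot: [-3.137, 0.0, 1.612]
contact_force: [0.5, -0.2, 0.4]
opening: 0.0005
grip_force: 0.0
```

```bash
python3 -m handwheel '[0,12,0,0,0, 0,12,0,0,0, 0,12,0,0,0, 0,12,0,0,0, 0,12,0,0,0, 0,12,0,0,0]'
python3 -m handwheel '[0,10,0,0,0, 0,6,0,0,0, 0,0,0,0,0]'
python3 -m handwheel '[0,4,0,0,0, 0,0,0,0,0]'
```

```text
time: 11.65
tool_pos: [0.4394, 0.1683, 0.19]
tool_rot: [-3.141, 0.0, 1.613]
contact_force: [-0.4, -2.1, -1.2]
opening: 0.0003
grip_force: 0.7
time: 11.95
tool_pos: [0.4395, 0.1737, 0.19]
tool_rot: [-3.138, 0.022, 1.617]
contact_force: [-0.6, -51.5, 9.8]
opening: 0.0008
grip_force: 25.4
time: 12.15
tool_pos: [0.4395, 0.1743, 0.19]
tool_rot: [-3.137, 0.028, 1.616]
contact_force: [-0.0, -65.8, 12.5]
opening: 0.0
grip_force: 32.7
```

The lever is at its end stop (the force jumped). Back off, retreat up and check.

```bash
python3 -m handwheel '[0,-15,0,0,0, 0,-20,0,0,0, 0,-15,10,0,0, 0,0,45,0,0, 0,-40,45,0,0, 0,-45,0,0,0, 0,-45,0,0,0, 0,0,0,0,0]'
python3 - <<'E'
from h import *
im,W=pts('scene');H,S,V=cv2.split(cv2.cvtColor(im,cv2.COLOR_BGR2HSV));red=((H<6)|(H>174))&(S>150)&(V>90)
for x in (.4425,.537,.632):
    b=W[red&(W[...,2]>.17)&(abs(W[...,0]-x)<.03)&(W[...,1]>.1)&(W[...,1]<.24)];print('ball',len(b),b.mean(0).round(4))
    p=W[red&(abs(W[...,0]-x)<.035)&(W[...,2]>.07)&(W[...,2]<.15)&(W[...,1]<.115)];print('  module',np.percentile(p,[2,50,98],axis=0).round(4).tolist())
cv2.imwrite('pics/end.png',im)
E
```

```text
time: 12.95
tool_pos: [0.4401, 0.0104, 0.2828]
tool_rot: [3.141, 0.001, 1.608]
contact_force: [0.5, 0.3, 0.6]
opening: 0.0003
grip_force: 0.0
ball 106 [0.4373 0.1989 0.1878]
  module [[0.4211, 0.02, 0.0963], [0.4452, 0.0555, 0.1181], [0.4661, 0.0866, 0.1354]]
ball 104 [0.5356 0.1393 0.1884]
  module [[0.5158, 0.0256, 0.0969], [0.5394, 0.0625, 0.1192], [0.5604, 0.0919, 0.135]]
ball 114 [0.6293 0.144  0.1886]
  module [[0.6107, 0.0298, 0.0964], [0.6339, 0.0671, 0.119], [0.6547, 0.0976, 0.1351]]
```

View pics/end.png

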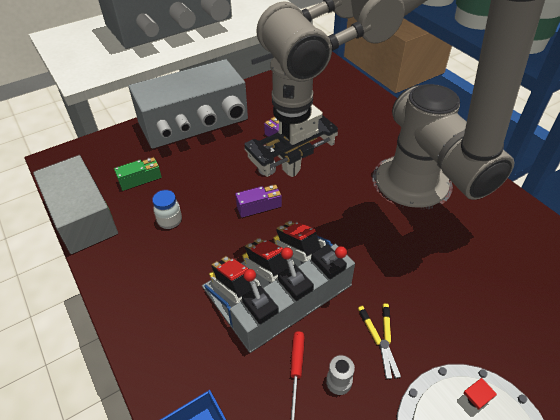

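The picture shows lever 0 (341,252) leaning away at the mirrored height. Levers 1 and 2, the modules and the bystanders haven't moved. Handing in.

```bash
python3 -c "
from cell import robot
print(robot.hand_in())"
```

```text
the job is handed in; nothing more can be done
None
```

The spare lies flat against the foot stop in bay 0, terminals down the slope, with the fingers clear of it. Lever 0 is thrown fully over, nothing else was seen to move, and the job is handed in; `hand_in()` returned no verdict.

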